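Put the condiment caddy's carrying post and snap knob back on

TASK

The condiment caddy has been washed: take its steel post out of the dish drainer and stand it fully home and upright in the socket in the middle of the round tray. Then press the wooden knob down onto the stud on top of the post until it clicks, and keep pressing past the click until it sits on the post's shoulder. Finish still holding the knob and pushing it down firmly (about 10 N), leaving the salt jar, the pepper jar and the mug where they are.

Things in the scene. Friction and masses are not known exactly. Their poses are not given: they have to be found in the camera images.
- post: loose upright round steel post, about 0.22 kg, 26 mm in diameter, 150 mm from foot to shoulder, with a thinner stud on top of the shoulder; foot chamfered to 20 mm over its lowest 6 mm. Origin: centre of the foot's underside; z runs up along the post. It starts in the drainer's large hole, foot 10 mm above the worktop
- post_shoulder (a point): centre of the post's flat top shoulder, 150 mm above its foot on its axis, where the underside of the knob comes to rest; z along the post
- stud_top (a point): centre of the stud's top, 25 mm above the shoulder. The stud is 18 mm in diameter, its top 8 mm tapering to 10 mm; four dark sprung ribs bulge 3.5 mm out of its sides, most at 11 mm above the shoulder. They resist the knob from 16.5 mm above the shoulder, up to about 7 to 13 N; the force drops (click) at 11 to 6 mm, and then they draw it down a little
- knob: loose dark wooden knob, about 50 g, a drum 40 mm in diameter and 40 mm high with a domed top, standing on the worktop with its mouth down. Mouth 20 mm in diameter and 4.5 mm deep, opening above that into a wider chamber with its roof 29 mm up. Origin: centre of its underside; z up. After the click it goes down freely until its underside meets the post's shoulder
- caddy: fixed round wooden tray, 200 mm in diameter, rim 22 mm high, with a block 60 x 60 mm and 50 mm high in the middle that holds the socket: a round hole 28 mm in diameter and 42 mm deep with a chamfered mouth. Origin: centre of the tray's underside, on the worktop
- socket_mouth (a point): centre of the socket's mouth, 50 mm above the worktop
- socket_floor (a point): centre of the socket's floor, 8 mm above the worktop, where the post's foot comes to rest
- drainer: fixed white ceramic dish drainer, a block 100 mm (x) by 90 mm (y), 70 mm high, with one large hole (30 mm in diameter, 60 mm deep) holding the post and two smaller empty holes. Origin: centre of its underside
- drainer_hole (a point): centre of the large hole's mouth, at the drainer's top, 70 mm above the worktop
- salt: glass salt jar with a steel cap, 40 mm in diameter, 70 mm high, standing in the tray 68 mm from its middle; leave alone. Origin: centre of its underside
- pepper: white pepper jar with a steel cap, same size, standing in the tray across from the salt; leave alone. Origin: centre of its underside
- mug: white mug, 80 mm in diameter, 90 mm high, on the worktop beyond the knob; leave alone. Origin: centre of its underside

How it is judged:
By the outcome, as a careful person would: the job done as asked, in the order asked, and still so for the second after the job is handed in, while the arm keeps its last pose, push and grip.
It also fails if it takes over 70 s, if anything falls off the work surface, if the arm or the gripper's body presses on something with over 40 N, if the wrist force passes 120 N, or if a joint passes its speed limit or range.

ROBOT

A 6-joint arm with a two-finger parallel gripper is mounted at the origin on the work surface. World frame = base frame: x ahead of the robot, y to its left, z up, the work surface at z = 0. Lengths are in mm, angles in rad, forces in N, time in s.
With the tool pointing down it reaches from about 350 to 775 mm from the base axis. Payload 7.3 kg.
Tool frame: the origin (TCP) lies at the very end of the fingers, on their centre line; the grasp point (between the pads) lies behind it (bot.grip_point_offset is the z of the grasp point in the tool frame, in mm); z points along the fingers, y is the line along which they close (so a half turn about z gives the same grasp; the last joint's range is limited). The gripper opens to 92 mm and grips with 3 to 60 N. Pads are 19 mm wide; open, the fingers measure 130 mm over their backs; the gripper's body (75 mm by 190 mm) begins 47 mm behind the grasp point.
Start: joints at [-1.446, 0.342, 1.524, -0, 1.275, -0.146], TCP at [140.461, -505.881, 226.741] pointing down, gripper open.
Joint ranges: [-2.53, 2.53], [-0.77, 2.02], [0.04, 2.7], [-1, 4.14], [0.28, 2.66], [-3.11, 3.11]. Speed limits (rad/s): [2.57, 2.57, 3.14, 3.14, 3.14, 3.14].

INTERFACE

Orientations are given as [roll, pitch, yaw] about the fixed x, y, z axes, in that order (R = Rz(yaw) Ry(pitch) Rx(roll)).
In Python, from plant import bot gives the robot as it stands. The module is installed in compiled form; this text tells all that it offers.
- The arm moves only by the shell command python3 -m crank 'ROWS'. ROWS is JSON, a list that holds one entry, the list of rows, each a list of 5 numbers: the opening, from 0 (shut) to 1 (fully open), then the shift along the tool's x, y, z in cm, then the turn about the tool's z in degrees. In form: [[[claw, x, y, z, turn], ...]]. A call has exactly 10 rows; each row is the pose to reach, as a shift and turn from the pose commanded when the call began, along the tool's axes at that moment; what a row does not reach only later rows make up. A row lasts 1/10 s, in which the tool goes at most 50 mm and 8.59 degrees, less where a joint would pass 70% of its speed; a pose out of reach is approached as far as the arm can. A call with a gripper value outside its range is refused whole. The fingers move at their own pace and stop on an object; the grip force is fixed at half the most. Time passes only in rows, so rows that repeat a pose let the fingers close, or fill a call up. It gives the time, the measured TCP pose, the force, the opening and the grip force at its end, in the units of the state.
- bot.get_obs(): the state, without advancing time (a new reading comes with each control period).
- bot.capture(name): name is "side" or "top" or "wrist"; returns (picture, depth): 480x640x3 uint8, red, green, blue; 480x640 float32, mm along the optical axis (not along the pixel's ray), 0 where there is no reading.
- bot.calibration(name): a dict with "vertical_fov" (degrees; the focal length in pixels is half the picture's height over the tangent of half this angle, whatever the lens; pixels are square), "cx", "cy" (the principal point, pixels), "D" ([k1, k2, p1, p2, k3] as OpenCV has them; the pictures are not rectified), "rvec" (rotation vector, rad) and "tvec" (3), from world to camera coordinates, as OpenCV has them; the wrist camera has in their place "tool_from_camera" (4x4, takes a point from camera to tool coordinates, whose origin is the TCP and whose axes are the flange's). Camera axes: x right, y down, z forward; pixel columns grow to the right and rows downward; lengths in mm; the calibration is good to about 2 mm. A picture is of the moment at which its call begins: read the wrist's pose just before it. calibration takes no time and is no camera call.
- bot.close_job(): hands the job in; it is judged then, once.
The state is a dict: "time": time; "joint_positions": joint angles; "dq": joint speeds; "tau": joint torques, N m; "tool_pos": TCP position; "tcp_rot": TCP orientation; "contact_force": force on the tool from outside, world axes, zero at the start; "moment": the same for the moment, N m; "grip_width": finger opening in mm; "finger_force": force on a finger pad.
Only numpy, scipy, OpenCV 4.12 (cv2) and the standard library are available. Lean on these libraries where they do the work, as an engineer would, in place of code of your own. Each camera call takes 0.05 s, during which the arm holds its last target. There are 200 camera calls.

## Working session

There is one attempt and no reset: what is moved stays moved. The work goes in short steps, Python scripts to look and compute and a shell command to move; the robot and the scene stay as the last step left them, time stands still between calls to the robot, and variables do not carry over. Pictures are saved under pics/ and viewed, at most 10 in all, crops included, and the job is handed in when it is done.

```bash
mkdir -p pics; cat > h.py <<'E'
import numpy as np, cv2
from plant import bot
from scipy.spatial.transform import Rotation as R
def cam(n):
    c=bot.calibration(n); f=240/np.tan(np.radians(c["vertical_fov"])/2)
    K=np.array([[f,0,c["cx"]],[0,f,c["cy"]],[0,0,1]]); D=np.array(c["D"],float)
    if "rvec" in c:
        Rm=cv2.Rodrigues(np.array(c["rvec"],float))[0]; t=np.array(c["tvec"],float).ravel()
        return K,D,Rm.T,-Rm.T@t
    o=bot.get_obs(); T=np.array(c["tool_from_camera"]); Rt=R.from_euler("xyz",o["tcp_rot"]).as_matrix()
    return K,D,Rt@T[:3,:3],Rt@T[:3,3]+np.array(o["tool_pos"])
def ray(C,uv):
    K,D,Rc,o=C; p=cv2.undistortPoints(np.array(uv,float).reshape(-1,1,2),K,D).reshape(-1,2)
    return o,np.c_[p,np.ones(len(p))]@Rc.T
def onz(C,uv,z):
    o,d=ray(C,uv); return o+d*((z-o[2])/d[:,2])[:,None]
def cloud(C,depth):
    v,u=np.mgrid[:480,:640]; o,d=ray(C,np.c_[u.ravel(),v.ravel()])
    return (o+d*depth.ravel()[:,None]).reshape(480,640,3)
def proj(C,P):
    K,D,Rc,o=C; r=cv2.Rodrigues(Rc.T)[0]; return cv2.projectPoints(np.array(P,float).reshape(-1,1,3),r,-Rc.T@o,K,D)[0].reshape(-1,2)
def snap(n,f):
    C=cam(n); im,d=bot.capture(n); cv2.imwrite(f"pics/{f}.png",im[...,::-1]); np.savez(f"pics/{f}.npz",im=im,d=d); return C,im,d
E
python3 - <<'E'
from h import *
o=bot.get_obs(); print({k:np.round(v,3) for k,v in o.items()}, bot.grip_point_offset)
for n in("top","side"):
    C,im,d=snap(n,n+"0"); print(n,np.round(C[3]),np.round(C[2][:,2],2), C[0][0,0])
E
```

```text
{'time': np.float64(0.0), 'joint_positions': array([-1.446,  0.343,  1.525,  0.   ,  1.275, -0.146]), 'dq': array([-0.001,  0.001, -0.001,  0.   ,  0.   , -0.001]), 'tau': array([ 3.0000e-03, -4.3123e+01, -2.4422e+01,  7.2000e-02,  5.6000e-02,
       -0.0000e+00]), 'tool_pos': array([ 140.414, -505.456,  226.043]), 'tcp_rot': array([-3.14 , -0.   ,  0.271]), 'contact_force': array([ 0.327,  0.233, -0.638]), 'moment': array([-0.036,  0.025, -0.037]), 'finger_force': np.float64(0.0), 'grip_width': np.float64(91.822)} -18.8
top [ 478.  -32. 1104.] [ 0.09  0.02 -1.  ] 474.80901434046854
side [458. 609. 592.] [ 0.12 -0.79 -0.61] 457.3060435396641
```

View pics/top0.png

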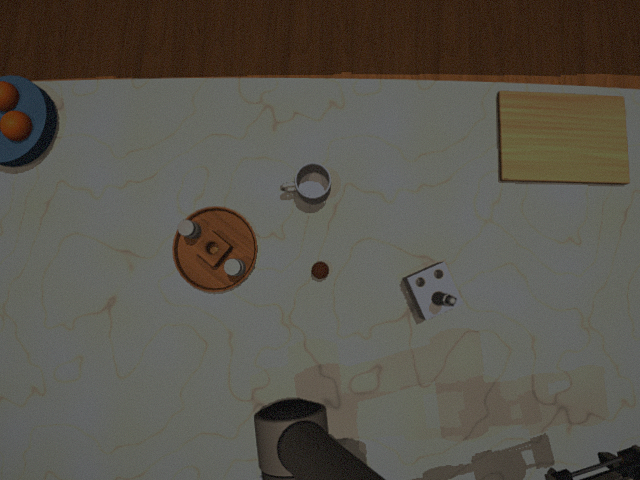

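View pics/side0.png

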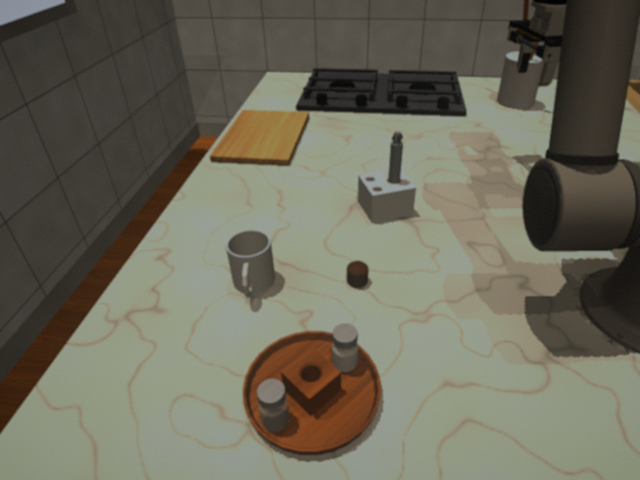

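The top view shows the tray at (215,249), socket (212,248), knob (320,270), drainer (432,291) and stud top around (452,300). The side view shows the stud top at (397,135), knob top at (357,268) and socket at (311,373).

```bash
cat > m.py <<'E'
from h import *
Z=np.load("pics/top0.npz"); C=cam("top"); im,d=Z["im"],Z["d"]
hsv=cv2.cvtColor(im,cv2.COLOR_RGB2HSV)
P=cloud(C,d); 
print("table z",np.median(P[300:400,50:240,2]))
def blob(m,box):
    x0,y0,x1,y1=box; M=np.zeros_like(m); M[y0:y1,x0:x1]=m[y0:y1,x0:x1]
    c=max(cv2.findContours(M.astype(np.uint8),0,cv2.CHAIN_APPROX_NONE)[0],key=cv2.contourArea); return c
sat=hsv[...,1]>110
c=blob(sat,(160,190,275,305)); (e,ax,an)=cv2.fitEllipse(c); print("tray",e,ax,onz(C,[e],22))
c=blob(sat|(hsv[...,2]<50),(300,255,340,290)); (e,ax,an)=cv2.minAreaRect(c); print("knob",e,ax,onz(C,[e],30))
print("socket",onz(C,[(212,248)],50))
for n,px in (("salt/pep",(188,228)),("pep",(233,266)),("mug",(313,180))): print(n,onz(C,[px],70))
z=P[...,2]
m=(z>60)&(z<80); m[:, :395]=0; m[:,475:]=0; m[:255]=0; m[335:]=0
q=P[m][:,:2].astype(np.float32); r=cv2.minAreaRect(q); print("drainer",r)
m=(z>120); m[:, :395]=0; m[:,475:]=0; m[:255]=0; m[335:]=0
q=P[m]; print("post pts",len(q))
for a,b in((120,135),(135,155),(155,190)):
    s=q[(q[:,2]>a)&(q[:,2]<b)]; print(a,len(s),s.mean(0) if len(s) else 0)
S=cam("side")
o,dd=ray(S,[(397,135),(357,268),(311,373)])
print("side",onz(S,[(397,135)],185),onz(S,[(357,267)],40),onz(S,[(311,373)],50))
big=np.hstack([cv2.resize(im[235:345,390:490],(400,440),interpolation=2),cv2.resize(im[200:300,165:265],(400,440),interpolation=2)])
cv2.imwrite("pics/crop1.png",cv2.convertScaleAbs(big[...,::-1],alpha=1.8))
E
python3 m.py
```

```text
table z -1.1023633713048184
tray (215.94674682617188, 250.01512145996094) (79.13646697998047, 86.17768859863281) [[540.71308237 220.58421532  22.        ]]
knob (319.5, 270.0) (16.0, 15.0) [[499.41726442 -18.74689699  30.        ]]
socket [[543.45594817 223.18924506  50.        ]]
salt/pep [[585.61946104 274.0577959   70.        ]]
pep [[503.6038764  170.33187441  70.        ]]
mug [[697.10669083  -1.14728143  70.        ]]
drainer ((458.4947814941406, -270.64031982421875), (101.92330169677734, 92.07927703857422), 24.662385940551758)
post pts 214
120 21 [ 443.66651335 -267.9399663   125.8531347 ]
135 31 [ 442.33583403 -268.35944658  144.33892166]
155 139 [ 442.40708344 -274.86816075  171.27617718]
side [[ 444.0139194  -258.66959699  185.        ]] [[501.50749961 -11.79264949  40.        ]] [[545.30792414 228.68136331  50.        ]]
```

View pics/crop1.png

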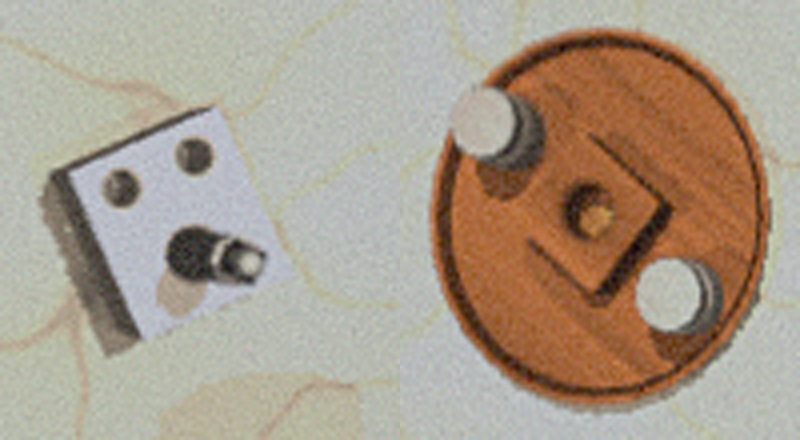

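```bash
cat >> h.py <<'E'
def delta(x,y,z,yaw=None):
    o=bot.get_obs(); Rt=R.from_euler("xyz",o["tcp_rot"]).as_matrix()
    print("tool shift cm",np.round(Rt.T@(np.array([x,y,z])-o["tool_pos"])/10,2), "yaw",o["tcp_rot"][2])
E
python3 - <<'E'
from h import *
print(np.round(bot.calibration("wrist")["tool_from_camera"],3),bot.calibration("wrist")["vertical_fov"])
delta(441,-272,240)
E
```

```text
[[-0.00000e+00 -9.58000e-01 -2.87000e-01  7.81560e+01]
 [ 1.00000e+00 -1.00000e-03  3.00000e-03 -2.80000e-01]
 [-3.00000e-03 -2.87000e-01  9.58000e-01 -1.57157e+02]
 [ 0.00000e+00  0.00000e+00  0.00000e+00  1.00000e+00]] 70.03156107847957
tool shift cm [ 35.21 -14.46  -1.36] yaw 0.270767535109246
```

```bash
python3 -m crank '[[[1,4.4,-1.8,-0.3,0],[1,8.8,-3.6,-0.5,0],[1,13.2,-5.4,-0.8,0],[1,17.6,-7.2,-1,0],[1,22,-9,-1.2,0],[1,26.4,-10.8,-1.4,0],[1,30.8,-12.6,-1.4,0],[1,33.5,-14,-1.4,0],[1,35.2,-14.5,-1.4,0],[1,35.2,-14.5,-1.4,0]]]'
python3 - <<'E'
from h import *
C,im,d=snap("wrist","w1"); np.savez("pics/w1C.npz",*C)
P=cloud(C,d);z=P[...,2]
for a,b in((66,74),(100,120),(120,140),(140,155),(156,164),(165,175),(182,190)):
    m=(z>a)&(z<b); s=P[m]; print(a,len(s),s.mean(0),np.percentile(s,[2,98],axis=0).round(1).tolist() if len(s) else 0)
o=bot.get_obs();print(o["tool_pos"],o["tcp_rot"])
E
```

```text
time: 1.1
tool_pos: [442.2, -270.4, 240.2]
tcp_rot: [-3.141, 0.0, 0.274]
contact_force: [-0.2, 0.1, 0.8]
grip_width: 91.8
finger_force: 0.0
66 7444 [ 465.69101481 -268.50165869   69.16491308] [[408.3, -320.9, 67.4], [515.5, -218.3, 70.8]]
100 138 [ 454.77875338 -273.69022663  110.46800031] [[445.9, -286.2, 100.4], [457.9, -264.6, 119.6]]
120 170 [ 454.84671557 -273.6111859   130.53786005] [[446.4, -285.9, 120.4], [457.8, -264.7, 139.9]]
140 155 [ 454.58829952 -273.66462356  147.88240553] [[445.4, -286.2, 140.5], [457.8, -264.5, 154.7]]
156 328 [ 451.1488927  -275.0265528   159.12704916] [[440.3, -288.3, 156.5], [457.4, -265.2, 162.9]]
165 153 [ 450.22645056 -275.36322984  171.20919858] [[439.8, -288.0, 165.5], [456.3, -266.4, 174.9]]
182 230 [ 445.51151068 -277.05275609  183.82086494] [[440.2, -282.4, 182.3], [450.6, -271.8, 185.3]]
[ 441.16419591 -271.27625628  240.23348232] [-3.14098930e+00  7.75103852e-04  2.73066042e-01]
```

View pics/w1.png

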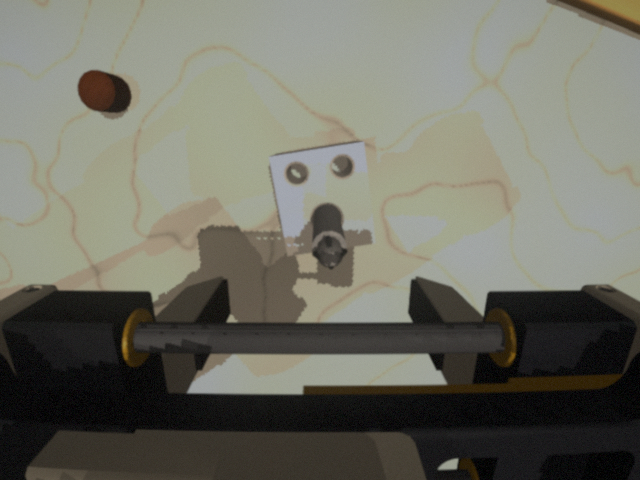

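The wrist view shows the stud top at (331,258), upright post, at about (445.4,-277.1) in world.

```bash
python3 -m crank '[[[1,0.25,0.67,1,0],[1,0.25,0.67,4,0],[1,0.25,0.67,7,0],[1,0.25,0.67,10,0],[1,0.25,0.67,11.3,0],[1,0.25,0.67,11.3,0],[0.25,0.25,0.67,11.3,0],[0.15,0.25,0.67,11.3,0],[0,0.25,0.67,11.3,0],[0,0.25,0.67,11.3,0]]]'
python3 -m crank '[[[0,0,0,0,0],[0,0,0,0,0],[0,0,0,0,0],[0,0,0,-1,0],[0,0,0,-3,0],[0,0,0,-5,0],[0,0,0,-7,0],[0,0,0,-9,0],[0,0,0,-10.5,0],[0,0,0,-10.5,0]]]'
cat > w.py <<'E'
import sys
from h import *
f=sys.argv[1]
C,im,d=snap("wrist",f); np.savez(f"pics/{f}C.npz",*C)
o=bot.get_obs(); print(o["tool_pos"],o["tcp_rot"],o["grip_width"],o["contact_force"])
T=bot.calibration("wrist")["tool_from_camera"]
E
python3 - <<'E'
import sys; sys.argv=["w","w2"]
from w import *
P=cloud(C,d); Rt=R.from_euler("xyz",o["tcp_rot"]).as_matrix()
Q=(P-o["tool_pos"])@Rt   # tool coords
m=(abs(Q[...,1])<20)&(Q[...,2]<-20)&(Q[...,2]>-75)&(abs(Q[...,0])<25)
for lo in range(-70,-20,4):
    s=Q[m&(Q[...,2]>=lo)&(Q[...,2]<lo+4)]
    if len(s): print(lo,len(s),s.mean(0).round(2),np.ptp(s,axis=0).round(1))
m=(abs(Q[...,1])<20)&(abs(Q[...,0])<40)&(Q[...,2]>0)&(Q[...,2]<125)
for lo in range(0,125,20):
    s=Q[m&(Q[...,2]>=lo)&(Q[...,2]<lo+20)]
    if len(s): print(lo,len(s),s.mean(0).round(2),np.ptp(s,axis=0).round(1))
E
```

```text
time: 2.15
tool_pos: [445.3, -278.1, 128.5]
tcp_rot: [3.14, -0.001, 0.271]
contact_force: [-0.1, -0.4, 0.2]
grip_width: 64.8
finger_force: 0.0
time: 3.15
tool_pos: [445.8, -278.4, 235.1]
tcp_rot: [3.138, -0.002, 0.271]
contact_force: [0.4, -0.4, -2.7]
grip_width: 24.1
finger_force: 30.0
[ 445.2702712  -277.9351362   233.51710984] [ 3.14005323e+00 -9.74862978e-04  2.70855413e-01] 24.119294418713512 [ 0.01164159 -0.59829737 -2.47993853]
-70 129 [  8.58   0.55 -68.03] [13.4 29.3  4. ]
-66 116 [  5.29   0.7  -64.14] [14.8 29.   3.9]
-62 111 [  2.34   0.36 -60.17] [13.6 28.9  4. ]
-58 105 [ -0.67   0.36 -56.15] [15.1 28.9  3.9]
-54 85 [ -3.63   1.71 -52.14] [14.8 29.   4. ]
-50 255 [ -4.48   0.77 -47.17] [22.6 28.9  3.9]
-46 144 [  7.17  -0.4  -43.68] [21.9 36.3  4. ]
-42 203 [ 10.33   1.01 -39.88] [21.1 38.2  4. ]
-38 207 [ 11.04  -0.76 -36.12] [20.8 39.4  3.9]
-34 297 [  9.07   0.55 -31.8 ] [ 9.5 39.9  4. ]
-30 536 [ 7.520e+00  2.000e-02 -2.796e+01] [11.8 39.9  4. ]
-26 571 [  7.67  -0.04 -24.11] [13.4 39.9  4. ]
-22 236 [  7.94  -0.15 -20.98] [15.1 39.3  2. ]
0 608 [11.37  0.56  9.54] [13.1 25.5 19.9]
20 451 [11.48  0.59 29.44] [13.  25.4 19.9]
40 347 [11.6   0.94 49.57] [13.6 25.5 19.9]
60 267 [11.93  0.96 69.53] [12.8 25.3 19.9]
80 212 [11.96  0.96 89.63] [12.1 25.1 19.9]
100 174 [ 12.08   1.41 109.75] [12.5 25.1 19.7]
120 36 [ 12.24   1.63 122.7 ] [12.7 24.7  4.8]
```

View pics/w2.png

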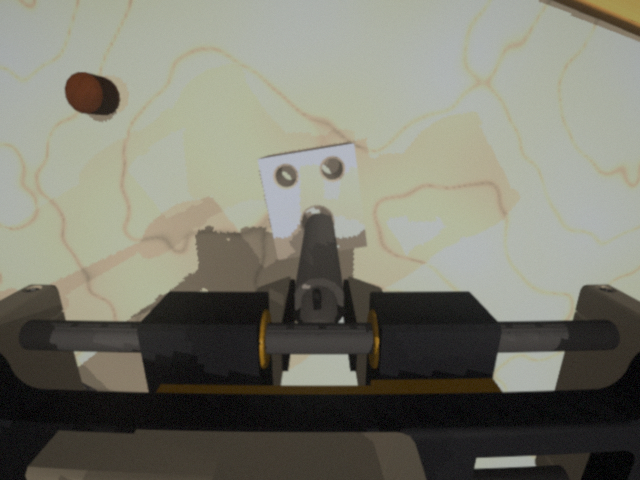

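```bash
python3 -m crank '[[[0,1,-3,0,0],[0,2.5,-7.5,0,0],[0,4,-12,0,0],[0,5.5,-16.5,0,0],[0,7,-21,0,0],[0,8.5,-25.5,0,0],[0,10,-30,0,0],[0,11.5,-34.5,0,0],[0,13,-39,0,0],[0,14,-42.5,0,0]]]'
python3 -m crank '[[[0,0.4,-1.2,0,0],[0,0.7,-2.4,0,0],[0,0.9,-3.2,0,0],[0,0.9,-3.2,0,0],[0,0.9,-3.2,0,0],[0,0.9,-3.2,0,0],[0,0.9,-3.2,0,0],[0,0.9,-3.2,0,0],[0,0.9,-3.2,0,0],[0,0.9,-3.2,0,0]]]'
cat > post.py <<'E'
from h import *
from scipy.optimize import least_squares
T=np.array(bot.calibration("wrist")["tool_from_camera"])
def toolcloud(C,d):
    K,D,_,_=C; return cloud((K,D,T[:3,:3],T[:3,3]),d)
def axis(Q,z0,z1,r=13):
    m=(abs(Q[...,1])<20)&(abs(Q[...,0])<40)&(Q[...,2]>z0)&(Q[...,2]<z1); q=Q[m]
    f=lambda p:np.hypot(q[:,0]-p[0]-p[2]*q[:,2],q[:,1]-p[1]-p[3]*q[:,2])-r
    s=least_squares(f,[0,0,0,0],loss="soft_l1"); return s.x,len(q),np.median(abs(s.fun))
E
python3 - <<'E'
import sys; sys.argv=["w","w3"]
from w import *
from post import *
for n in("w2","w3"):
    Q=toolcloud(C,np.load(f"pics/{n}.npz")["d"])
    p,k,e=axis(Q,2,105); print(n,p.round(4),k,e.round(2),"foot@117:",(p[:2]+117*p[2:]).round(2))
    m=(abs(Q[...,1])<20)&(abs(Q[...,0])<40); print("maxz",np.percentile(Q[m&(Q[...,2]<130)][:,2],99.5))
delta(543,223,234)
E
```

```text
time: 4.2
tool_pos: [465.3, 171.7, 231.5]
tcp_rot: [-3.141, 0.002, 0.272]
contact_force: [0.7, 0.3, -2.4]
grip_width: 24.1
finger_force: 30.0
time: 5.2
tool_pos: [466.4, 202.3, 232.7]
tcp_rot: [3.141, 0.0, 0.271]
contact_force: [-0.1, -0.4, -2.2]
grip_width: 24.3
finger_force: 30.0
[466.36248584 202.35319311 232.68865663] [3.14147147e+00 1.37111706e-05 2.70744630e-01] 23.952983600691653 [ 0.8072066   0.46325115 -2.90445069]
w2 [ 0.1168 -0.0012  0.0071  0.0047] 1906 0.14 foot@117: [0.94 0.55]
maxz 107.50824942403935
w3 [0.1254 0.0018 0.0079 0.0042] 1913 0.14 foot@117: [1.05 0.5 ]
maxz 107.01042233897824
tool shift cm [ 7.94  0.06 -0.13] yaw 0.2707446295510587
```

View pics/w3.png

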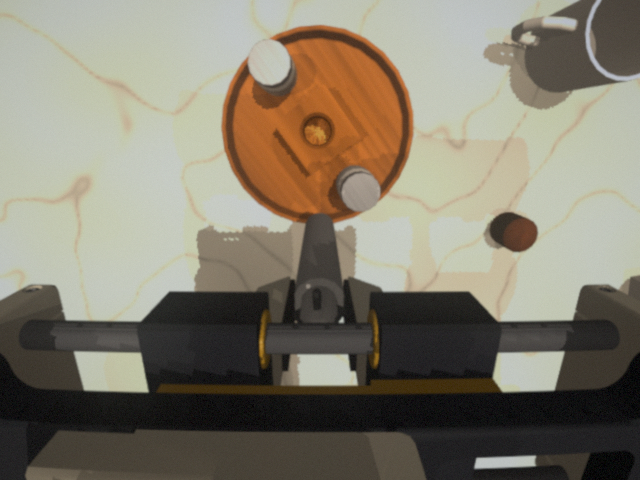

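```bash
python3 - <<'E'
from post import *
K,D,_,_=C=cam("wrist"); Z=np.load("pics/w3.npz"); Ct=(K,D,T[:3,:3],T[:3,3]); Q=toolcloud(C,Z["d"])
v,u=np.mgrid[:480,:640]; rr=np.hypot(u-317,v-130)
ring=(rr>19)&(rr<24)&(Z["d"]>0); q=Q[ring]; zt=np.median(q[:,2]); q=q[abs(q[:,2]-zt)<4]
A=np.c_[q[:,:2],np.ones(len(q))]; pl=np.linalg.lstsq(A,q[:,2],rcond=None)[0]; print("top z",zt,"plane",pl.round(4),"std",(A@pl-q[:,2]).std())
res=Q[...,2]-(Q[...,:2]@pl[:2]+pl[2])
for th in(1.,1.5,2.5):
    m=((res>th)&(rr<22)).astype(np.uint8); c=max(cv2.findContours(m,0,cv2.CHAIN_APPROX_NONE)[0],key=cv2.contourArea)
    e=cv2.fitEllipse(c); pts=onz(Ct,c.reshape(-1,2),zt); ctr,rad=cv2.minEnclosingCircle(pts[:,:2].astype(np.float32)); print(th,e[0],e[1],onz(Ct,[e[0]],zt)[0].round(2),ctr,rad)
m=(rr<22)&(res>5)&(res<36); w=Q[m]
s=least_squares(lambda p:np.hypot(w[:,0]-p[0],w[:,1]-p[1])-p[2],[80,0,14],loss="soft_l1"); print("wall",s.x,len(w),np.median(abs(s.fun)))
# tray rim outline
hsv=cv2.cvtColor(Z["im"],cv2.COLOR_RGB2HSV); m=((hsv[...,1]>130)&(np.hypot(u-317,v-125)<115)).astype(np.uint8); m[215:]=0
c=max(cv2.findContours(m,0,cv2.CHAIN_APPROX_NONE)[0],key=cv2.contourArea); h=cv2.convexHull(c); h=h[h[:,0,1]<190]
p=onz(Ct,h.reshape(-1,2),zt+28)
s=least_squares(lambda a:np.hypot(p[:,0]-a[0],p[:,1]-a[1])-a[2],[80,0,100],loss="soft_l1");print("tray",s.x,np.median(abs(s.fun)))
E
```

```text
top z 183.5336463501022 plane [ 2.800000e-03 -1.900000e-03  1.833171e+02] std 0.7631727845209679
1.0 (316.4314880371094, 130.05545043945312) (33.06790542602539, 34.04651641845703) [ 84.35  -1.59 183.53] (84.36273193359375, -1.7988736629486084) 17.22492218017578
1.5 (316.59637451171875, 130.25314331054688) (31.746597290039062, 33.319271087646484) [ 84.17  -1.44 183.53] (83.48890686035156, -1.5284428596496582) 16.59817886352539
2.5 (316.4076843261719, 130.10357666015625) (29.359790802001953, 31.251270294189453) [ 84.31  -1.62 183.53] (84.19493103027344, -1.3274791240692139) 15.812074661254883
wall [84.07745436 -1.40046447 14.03933755] 109 0.052521865351630836
tray [84.12227272 -0.88351403 98.16344024] 0.12497729131719382
```

```bash
python3 -m crank '[[[0,3,-0.05,0,0],[0,6,-0.1,0,0],[0,8.31,-0.2,0,0],[0,8.31,-0.2,1,0],[0,8.31,-0.2,3,0],[0,8.31,-0.2,5,0],[0,8.31,-0.2,6,0],[0,8.31,-0.2,6,0],[0,8.31,-0.2,6,0],[0,8.31,-0.2,6,0]]]'
python3 -m crank '[[[0,0,0,0.3,0],[0,0,0,0.5,0],[0,0,0,0.7,0],[0,0,0,0.9,0],[0,0,0,1.1,0],[0,0,0,1.3,0],[0,0,0,1.5,0],[0,0,0,1.5,0],[0,0,0,1.5,0],[0,0,0,1.5,0]]]'
```

```text
time: 6.25
tool_pos: [546.4, 226.7, 173.9]
tcp_rot: [3.141, -0.002, 0.271]
contact_force: [0.4, -0.1, -2.2]
grip_width: 24.1
finger_force: 30.0
time: 7.25
tool_pos: [546.0, 226.6, 157.8]
tcp_rot: [3.142, -0.0, 0.271]
contact_force: [-0.0, 0.1, -2.9]
grip_width: 24.2
finger_force: 30.0
```

```bash
python3 -m crank '[[[0,0,0,0.4,0],[0,0,0,0.8,0],[0,0,0,1.2,0],[0,0,0,1.6,0],[0,0,0,2,0],[0,0,0,2.4,0],[0,0,0,2.7,0],[0,0,0,2.9,0],[0,0,0,3,0],[0,0,0,3,0]]]'
python3 -m crank '[[[0,0,0,0.1,0],[0,0,0,0.2,0],[0,0,0,0.25,0],[0,0,0,0.25,0],[0,0,0,0.25,0],[0,0,0,0.25,0],[0,0,0,0.25,0],[0,0,0,0.25,0],[0,0,0,0.25,0],[0,0,0,0.25,0]]]'
```

```text
time: 8.25
tool_pos: [552.4, 228.2, 137.3]
tcp_rot: [3.141, -0.021, 0.271]
contact_force: [-2.1, -1.0, 42.0]
grip_width: 25.0
finger_force: 30.0
time: 9.25
tool_pos: [552.6, 228.3, 135.1]
tcp_rot: [3.141, -0.022, 0.271]
contact_force: [-1.6, -0.1, 43.1]
grip_width: 25.0
finger_force: 30.0
```

```bash
python3 - <<'E'
from h import *
C,im,d=snap("side","s2"); o=bot.get_obs(); print(o["tool_pos"],o["contact_force"],o["moment"],o["grip_width"])
b=cv2.resize(im[180:480,180:480],(600,600),interpolation=2); cv2.imwrite("pics/s2c.png",cv2.convertScaleAbs(b[...,::-1],alpha=1.6))
E
```

```text
[552.59155163 228.28668437 135.12451851] [-1.4584063  -0.95523345 43.80682735] [-0.18107494  0.18748691  0.04413479] 25.047601806967382
```

View pics/s2c.png

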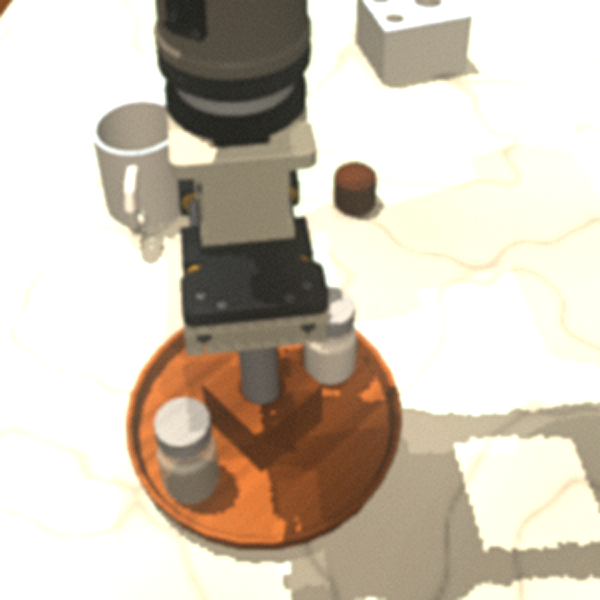

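The crop shows the post at the hole mouth (262,400) but the insertion depth is unclear, so I'll measure with wrist depth.

```bash
cat > chk.py <<'E'
import sys
from post import *
f=sys.argv[1]; C,im,d=snap("wrist",f); o=bot.get_obs(); print(o["tool_pos"].round(1),o["tcp_rot"].round(3),o["contact_force"].round(1))
Q=toolcloud(C,d); z1=float(sys.argv[2])
p,k,e=axis(Q,2,z1); print("axis",p.round(4),k,e)
m=(abs(Q[...,1])<12)&(abs(Q[...,0]-5)<20)
for lo in range(-52,-24,3):
    s=Q[m&(Q[...,2]>=lo)&(Q[...,2]<lo+3)]; print(lo,len(s),np.median(s,axis=0).round(1) if len(s) else 0)
# block top
m=(abs(Q[...,1])<25)&(Q[...,0]>18)&(Q[...,0]<27); print("ahead z",np.percentile(Q[m][:,2],[10,50,90]))
E
python3 chk.py w4 60
python3 - <<'E'
import sys; sys.argv=["","w4",""]
import numpy as np
from post import *
for f in("w3","w4"):
    Q=toolcloud(cam("wrist"),np.load(f"pics/{f}.npz")["d"])
    m=(abs(Q[...,1])<6)&(Q[...,0]<12)&(Q[...,0]>-12)&(Q[...,2]<-20)&(Q[...,2]>-60)
    print(f,np.histogram(Q[m][:,2],bins=np.arange(-60,-18,2)))
E
```

```text
[552.6 228.3 135.1] [ 3.141 -0.022  0.271] [-1.3 -0.7 43.7]
axis [-3.7775e+00  1.2200e-02 -3.4400e-02  2.5000e-03] 1286 0.14437592093364238
-52 0 0
-49 386 [ -2.8  -0.1 -47. ]
-46 55 [ -3.3  -4.5 -44.7]
-43 26 [ -4.6   0.1 -41.8]
-40 9 [  8.5  -1.1 -37.3]
-37 63 [  8.5  -1.1 -35.6]
-34 80 [  6.3  -0.5 -32.8]
-31 70 [  5.2   2.  -29.3]
-28 92 [  4.9   1.4 -26.4]
-25 275 [  5.    1.  -22.5]
ahead z [-115.0336651  -105.77469199  -88.43737596]
w3 (array([  0,   0,   0,   0,   0,   0,   0,   0,   0,   0,   0,   0,   0,
         0,  11, 115, 140, 131, 127,  84]), array([-60, -58, -56, -54, -52, -50, -48, -46, -44, -42, -40, -38, -36,
       -34, -32, -30, -28, -26, -24, -22, -20]))
w4 (array([  0,   0,   0,   0,   0,  20, 366,  33,   2,   0,   0,  31,  40,
        55,  41,  43,  41,  56, 106, 241]), array([-60, -58, -56, -54, -52, -50, -48, -46, -44, -42, -40, -38, -36,
       -34, -32, -30, -28, -26, -24, -22, -20]))
```

```bash
python3 - <<'E'
import cv2,numpy as np
a=[cv2.resize(cv2.imread(f"pics/{f}.png")[150:390,220:420],(400,480),interpolation=2) for f in("w3","w4")]
cv2.imwrite("pics/cmp.png",cv2.convertScaleAbs(np.hstack(a),alpha=1.8))
E
```

```text
(no output)
```

View pics/cmp.png

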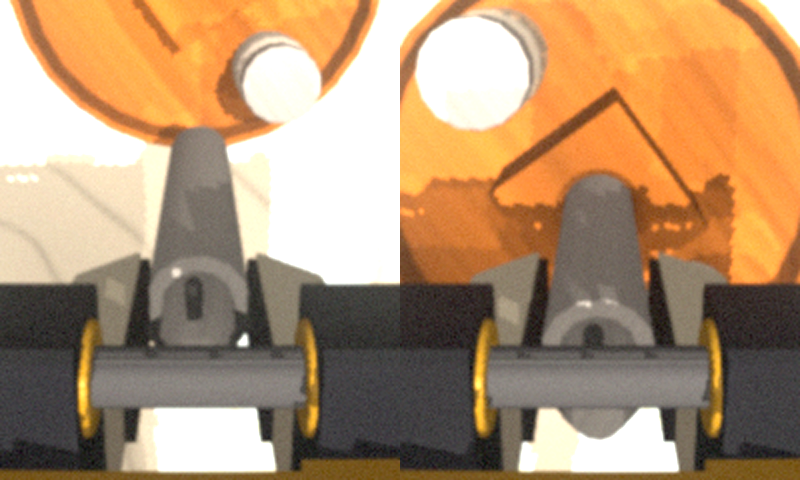

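```bash
python3 - <<'E'
from post import *
for f in("w2","w3","w4"):
    Q=toolcloud(cam("wrist"),np.load(f"pics/{f}.npz")["d"]); p,_,_=axis(Q,2,60)
    r=np.hypot(Q[...,0]-p[0]-p[2]*Q[...,2],Q[...,1]-p[1]-p[3]*Q[...,2])
    m=(r<14.5)&(Q[...,2]>-48)&(Q[...,2]<170); h=np.histogram(Q[m][:,2],bins=np.arange(90,170,3)); print(f,dict(zip(h[1].tolist(),h[0].tolist())))
    h=np.histogram(Q[m&(r<12.5)&(Q[...,0]>p[0])][:,2],bins=np.arange(-48,0,2)); print(dict(zip(h[1].tolist(),h[0].tolist())))
E
```

```text
w2 {90: 33, 93: 33, 96: 24, 99: 31, 102: 30, 105: 22, 108: 32, 111: 25, 114: 19, 117: 28, 120: 20, 123: 27, 126: 19, 129: 20, 132: 19, 135: 23, 138: 9, 141: 0, 144: 0, 147: 0, 150: 0, 153: 0, 156: 0, 159: 0, 162: 7, 165: 65}
{-48: 0, -46: 0, -44: 0, -42: 0, -40: 0, -38: 0, -36: 0, -34: 0, -32: 10, -30: 115, -28: 143, -26: 205, -24: 203, -22: 146, -20: 134, -18: 130, -16: 86, -14: 59, -12: 57, -10: 49, -8: 69, -6: 396, -4: 89}
w3 {90: 32, 93: 24, 96: 34, 99: 26, 102: 29, 105: 29, 108: 25, 111: 27, 114: 21, 117: 27, 120: 19, 123: 22, 126: 27, 129: 18, 132: 20, 135: 21, 138: 10, 141: 0, 144: 0, 147: 0, 150: 0, 153: 0, 156: 0, 159: 0, 162: 0, 165: 0}
{-48: 0, -46: 0, -44: 0, -42: 0, -40: 0, -38: 0, -36: 0, -34: 0, -32: 11, -30: 116, -28: 148, -26: 179, -24: 216, -22: 139, -20: 143, -18: 126, -16: 85, -14: 58, -12: 58, -10: 52, -8: 64, -6: 385, -4: 99}
w4 {90: 11, 93: 4, 96: 6, 99: 1, 102: 3, 105: 1, 108: 0, 111: 3, 114: 1, 117: 1, 120: 0, 123: 0, 126: 0, 129: 0, 132: 0, 135: 0, 138: 0, 141: 0, 144: 0, 147: 0, 150: 0, 153: 0, 156: 0, 159: 0, 162: 0, 165: 0}
{-48: 246, -46: 36, -44: 13, -42: 0, -40: 0, -38: 31, -36: 38, -34: 50, -32: 42, -30: 53, -28: 57, -26: 74, -24: 205, -22: 374, -20: 2, -18: 3, -16: 2, -14: 2, -12: 5, -10: 0, -8: 1, -6: 2, -4: 3}
```

The depth data settles it. The fingers closed late, so the post was held about 26 mm high, with its foot 144 mm below the TCP. It has since slid up and is resting on the socket floor (foot z≈7). I'll relax, release, and check the result.

```bash
python3 -m crank '[[[0,0,0,-0.4,0],[0,0,0,-0.7,0],[0,0,0,-0.9,0],[0,0,0,-0.9,0],[0,0,0,-0.9,0],[0,0,0,-0.9,0],[0,0,0,-0.9,0],[0,0,0,-0.9,0],[0,0,0,-0.9,0],[0,0,0,-0.9,0]]]'
python3 -m crank '[[[1,0,0,0,0],[1,0,0,0,0],[1,0,0,0,0],[1,0,0,0,0],[1,0,0,0,0],[1,0,0,0,0],[1,0,0,0,0],[1,0,0,0,0],[1,0,0,0,0],[1,0,0,0,0]]]'
python3 -m crank '[[[1,0,0,-2,0],[1,0,0,-5,0],[1,0,0,-8,0],[1,0,0,-10,0],[1,-1,0,-10,0],[1,-3,0,-10,0],[1,-4,0,-10,0],[1,-4,0,-10,0],[1,-4,0,-10,0],[1,-4,0,-10,0]]]'
cat > stud.py <<'E'
import sys
from post import *
f=sys.argv[1]; C,im,d=snap("wrist",f); o=bot.get_obs(); print(o["tool_pos"],o["tcp_rot"],o["grip_width"])
P=cloud(C,d); near=(np.hypot(P[...,0]-545,P[...,1]-226)<22)
for lo in range(45,200,5):
    s=P[near&(P[...,2]>=lo)&(P[...,2]<lo+5)]
    if len(s)>5: print(lo,len(s),np.median(s,axis=0).round(1))
q=P[near&(P[...,2]>60)&(P[...,2]<152)]
g=lambda p:np.hypot(q[:,0]-p[0]-p[2]*(q[:,2]-150),q[:,1]-p[1]-p[3]*(q[:,2]-150))-13
s=least_squares(g,[545,226,0,0],loss="soft_l1"); print("axis at z150",s.x.round(4),np.median(abs(s.fun)),"tool yaw",o["tcp_rot"][2])
E
python3 stud.py w5
```

```text
time: 10.35
tool_pos: [547.4, 226.9, 135.4]
tcp_rot: [3.141, -0.004, 0.271]
contact_force: [3.0, 1.4, 8.4]
grip_width: 25.2
finger_force: 30.0
time: 11.35
tool_pos: [545.9, 226.5, 134.2]
tcp_rot: [3.142, 0.0, 0.271]
contact_force: [-0.3, 0.1, 0.5]
grip_width: 92.0
finger_force: 0.0
time: 12.35
tool_pos: [508.0, 216.0, 234.1]
tcp_rot: [3.141, -0.0, 0.271]
contact_force: [-0.6, -0.2, 1.0]
grip_width: 91.7
finger_force: 0.0
[507.95555368 215.94543581 234.02755252] [ 3.14147658e+00 -1.57530799e-04  2.70657308e-01] 91.85951532331015
45 476 [554.  231.7  48.8]
50 84 [556.7 230.4  50.4]
55 6 [558.  226.6  56.7]
60 9 [556.9 231.7  63. ]
65 12 [557.9 227.7  67. ]
70 11 [556.6 232.5  73. ]
75 13 [557.6 229.1  77.4]
80 11 [557.4 230.7  83. ]
85 11 [557.9 228.3  87. ]
90 16 [557.  231.1  92.4]
95 12 [555.8 228.8  97.2]
100 16 [557.3 229.5 102.3]
105 14 [557.4 227.6 107.8]
110 20 [556.2 230.3 113. ]
115 14 [556.8 231.  118.1]
120 19 [557.4 228.4 122.2]
125 20 [556.6 229.6 127.5]
130 22 [556.9 230.3 132.9]
135 18 [557.1 228.2 137.5]
140 24 [556.4 229.5 142.3]
145 23 [557.  229.3 147.7]
150 25 [556.9 229.2 152.4]
155 335 [551.9 228.  157.3]
160 17 [552.7 225.5 162.2]
165 51 [550.6 229.1 168.9]
170 134 [550.4 228.7 173.2]
175 275 [548.5 227.5 177.6]
180 267 [545.7 226.3 182. ]
axis at z150 [ 5.451925e+02  2.260865e+02 -4.900000e-03  1.800000e-03] 0.10233358104993506 tool yaw 0.2706573081789412
```

```bash
python3 -m crank '[[[1,-1.4,4.4,0,0],[1,-2.8,8.8,0,0],[1,-4.2,13.2,0,0],[1,-5.6,17.6,2,0],[1,-7,22,4,0],[1,-7,22.3,6,0],[1,-7,22.3,6,0],[1,-7,22.3,6,0],[1,-7,22.3,6,0],[1,-7,22.3,6,0]]]'
cat > knob.py <<'E'
import sys
from post import *
f=sys.argv[1]; C,im,d=snap("wrist",f); o=bot.get_obs(); print(o["tool_pos"],o["tcp_rot"])
P=cloud(C,d); near=(np.hypot(P[...,0]-500,P[...,1]+18)<40)
for lo in range(-3,48,3):
    s=P[near&(P[...,2]>=lo)&(P[...,2]<lo+3)]
    if len(s)>5: print(lo,len(s),np.median(s,axis=0).round(1))
q=P[near&(P[...,2]>8)&(P[...,2]<30)]
s=least_squares(lambda p:np.hypot(q[:,0]-p[0],q[:,1]-p[1])-20,[500,-18],loss="soft_l1"); print("side fit",s.x,len(q),np.median(abs(s.fun)))
q=P[near&(P[...,2]>6)]; print(cv2.minEnclosingCircle(q[:,:2].astype(np.float32)))
c=s.x; dx,dy=c-o["tool_pos"][:2]; y=o["tcp_rot"][2]; print("tool shift",(dx*np.cos(y)+dy*np.sin(y))/10,(dx*np.sin(y)-dy*np.cos(y))/10,o["tool_pos"][2])
E
python3 knob.py k1
```

```text
time: 13.4
tool_pos: [500.3, -16.8, 175.2]
tcp_rot: [3.141, -0.002, 0.273]
contact_force: [0.1, -1.0, -0.4]
grip_width: 91.8
finger_force: 0.0
[500.13799407 -16.93082381 175.10545268] [ 3.14074609e+00 -1.60230472e-03  2.72464436e-01]
-3 2840 [504.4 -12.8  -0.9]
0 444 [ 5.142e+02 -2.220e+01  3.000e-01]
3 9 [520.7 -16.    4.4]
6 19 [518.7  -9.5   6.6]
9 20 [520.6 -15.4  10.3]
12 23 [519.   -9.6  13.8]
15 20 [519.4 -13.5  16. ]
18 22 [519.5 -15.3  19.9]
21 20 [519.5 -13.9  22.3]
24 23 [519.7 -13.   25.2]
27 20 [518.6 -10.4  28.8]
30 132 [506.4 -20.9  32.3]
33 369 [507.8 -15.8  34.5]
36 872 [503.6 -18.6  37.5]
39 57 [503.1 -18.7  39.3]
side fit [501.67617446 -18.97754439] 151 0.11595281072252916
((516.6607666015625, -14.66638469696045), 33.97882843017578)
tool shift 0.09306535455398927 0.23851515692793396 175.10545267905175
```

```bash
python3 -m crank '[[[1,0.1,0.24,2,0],[1,0.1,0.24,6,0],[1,0.1,0.24,10,0],[1,0.1,0.24,14,0],[1,0.1,0.24,16.5,0],[1,0.1,0.24,17,0],[1,0.1,0.24,17,0],[0.4,0.1,0.24,17,0],[0,0.1,0.24,17,0],[0,0.1,0.24,17,0]]]'
python3 -m crank '[[[0,0,0,0,0],[0,0,0,0,0],[0,0,0,0,0],[0,0,0,0,0],[0,0,0,0,0],[0,0,0,0,0],[0,0,0,0,0],[0,0,0,0,0],[0,0,0,0,0],[0,0,0,0,0]]]'
```

```text
time: 14.45
tool_pos: [502.0, -19.9, 5.5]
tcp_rot: [3.14, -0.002, 0.271]
contact_force: [0.8, 0.3, -0.6]
grip_width: 72.9
finger_force: 0.0
time: 15.45
tool_pos: [501.2, -19.8, 4.2]
tcp_rot: [3.142, 0.0, 0.271]
contact_force: [-0.6, 0.1, 0.9]
grip_width: 38.8
finger_force: 30.0
```

```bash
python3 -m crank '[[[0,0,0,-2,0],[0,0,0,-6,0],[0,0,0,-10,0],[0,0,0,-14,0],[0,0,0,-18,0],[0,0,0,-21,0],[0,0,0,-22.5,0],[0,0,0,-22.5,0],[0,0,0,-22.5,0],[0,0,0,-22.5,0]]]'
cat > hk.py <<'E'
import sys
from post import *
f=sys.argv[1]; C,im,d=snap("wrist",f); o=bot.get_obs(); print(o["tool_pos"],o["tcp_rot"])
Q=toolcloud(C,d); m=(abs(Q[...,1])<17)&(Q[...,0]>8)&(Q[...,0]<30)&(Q[...,2]>-22)&(Q[...,2]<6); q=Q[m]
print("low z",np.percentile(q[:,2],[50,95,99.5]))
q=q[q[:,2]>-20]; s=least_squares(lambda p:np.hypot(q[:,0]-p[0]-p[2]*q[:,2],q[:,1]-p[1]-p[3]*q[:,2])-20,[0,0,0,0],loss="soft_l1"); print("axis",s.x.round(4),len(q),np.median(abs(s.fun)))
b=s.x[:2]; y=o["tcp_rot"][2]; Rt=R.from_euler("xyz",[np.pi,0,y]).as_matrix()
w=np.array([545.05,226.15,0])-o["tool_pos"]; t=Rt.T@w; print("shift cm",(t[:2]-b)/10)
E
python3 hk.py k2
```

```text
time: 16.45
tool_pos: [500.4, -19.6, 227.6]
tcp_rot: [-3.14, 0.003, 0.271]
contact_force: [0.1, 0.1, -1.2]
grip_width: 38.8
finger_force: 30.0
[500.47119144 -19.6550834  227.68982406] [-3.14036205e+00  2.63007305e-03  2.70757291e-01]
low z [-10.91969492   2.17696253   3.46103806]
axis [ 1.3585 -0.0094 -0.0052  0.0036] 1206 0.1559089283968298
shift cm [ 10.73395604 -22.49175148]
```

```bash
python3 -m crank '[[[0,1.5,-3,0,0],[0,3.2,-7,0,0],[0,5.1,-11,0,0],[0,7,-15,0,0],[0,9,-19,0,0],[0,10.2,-21.6,0,0],[0,10.67,-22.52,0,0],[0,10.67,-22.52,1,0],[0,10.67,-22.52,2,0],[0,10.67,-22.52,2,0]]]'
python3 -m crank '[[[0,0,0,0.5,0],[0,0,0,1,0],[0,0,0,1.5,0],[0,0,0,2,0],[0,0,0,2.5,0],[0,0,0,2.7,0],[0,0,0,2.7,0],[0,0,0,2.7,0],[0,0,0,2.7,0],[0,0,0,2.7,0]]]'
```

```text
time: 17.5
tool_pos: [542.6, 223.9, 206.7]
tcp_rot: [3.141, 0.005, 0.269]
contact_force: [0.9, -0.4, -0.4]
grip_width: 38.9
finger_force: 30.0
time: 18.5
tool_pos: [543.9, 225.8, 182.5]
tcp_rot: [3.142, -0.001, 0.271]
contact_force: [0.3, 0.2, -0.9]
grip_width: 39.0
finger_force: 30.0
```

```bash
python3 -m crank '[[[0,0,0,0.2,0],[0,0,0,0.4,0],[0,0,0,0.6,0],[0,0,0,0.8,0],[0,0,0,1,0],[0,0,0,1.2,0],[0,0,0,1.3,0],[0,0,0,1.3,0],[0,0,0,1.3,0],[0,0,0,1.3,0]]]'
```

```text
time: 19.5
tool_pos: [543.3, 225.6, 168.3]
tcp_rot: [3.141, 0.002, 0.271]
contact_force: [0.5, -0.8, -3.2]
grip_width: 38.8
finger_force: 30.0
```

```bash
python3 -m crank '[[[0,0,0,0.1,0],[0,0,0,0.2,0],[0,0,0,0.3,0],[0,0,0,0.4,0],[0,0,0,0.5,0],[0,0,0,0.6,0],[0,0,0,0.7,0],[0,0,0,0.7,0],[0,0,0,0.7,0],[0,0,0,0.7,0]]]'
```

```text
time: 20.5
tool_pos: [543.8, 225.8, 162.3]
tcp_rot: [3.141, -0.0, 0.271]
contact_force: [1.1, 0.5, -0.5]
grip_width: 38.9
finger_force: 30.0
```

```bash
python3 -m crank '[[[0,0,0,0.1,0],[0,0,0,0.2,0],[0,0,0,0.3,0],[0,0,0,0.3,0],[0,0,0,0.3,0],[0,0,0,0.3,0],[0,0,0,0.3,0],[0,0,0,0.3,0],[0,0,0,0.3,0],[0,0,0,0.3,0]]]'
```

```text
time: 21.5
tool_pos: [545.3, 226.2, 162.1]
tcp_rot: [3.141, -0.006, 0.271]
contact_force: [-0.6, -0.9, 13.3]
grip_width: 38.8
finger_force: 30.0
```

```bash
python3 -m crank '[[[0,0,0,-0.05,0],[0,0,0,-0.05,0],[0,0,0,-0.05,0],[0,0,0,-0.05,0],[0,0,0,-0.05,0],[0,0,0,-0.05,0],[0,0,0,-0.05,0],[0,0,0,-0.05,0],[0,0,0,-0.05,0],[0,0,0,-0.05,0]]]'
python3 - <<'E'
from post import *
C,im,d=snap("wrist","k3"); Q=toolcloud(C,d)
m=(abs(Q[...,1])<17)&(abs(Q[...,0]-8)<22)&(Q[...,2]>-20)&(Q[...,2]<40); q=Q[m]
for lo in range(-4,16,2):
    s=q[(q[:,2]>=lo)&(q[:,2]<lo+2)]
    if len(s): print(lo,len(s),s[:,0].max().round(1),s[:,0].mean().round(1))
print(axis(Q,12,95))
C,im,d=snap("side","s3"); b=cv2.resize(im[150:480,160:490],(600,600),interpolation=2); cv2.imwrite("pics/s3c.png",cv2.convertScaleAbs(b[...,::-1],alpha=1.5))
o=bot.get_obs(); print(o["contact_force"],o["tool_pos"])
E
```

```text
time: 22.5
tool_pos: [545.0, 226.1, 162.1]
tcp_rot: [3.141, -0.005, 0.271]
contact_force: [-1.3, -0.9, 11.4]
grip_width: 38.6
finger_force: 30.0
-4 97 22.0 19.1
-2 67 21.5 18.6
0 81 21.4 19.4
2 74 21.7 17.8
4 4 21.0 19.7
(array([ 2.52985937, -0.13521929, -0.00844523,  0.00269278]), 1071, np.float64(0.1305062014773295))
[-1.91499899 -1.51017511 11.49300363] [545.02502829 226.09650925 162.10510639]
```

View pics/s3c.png

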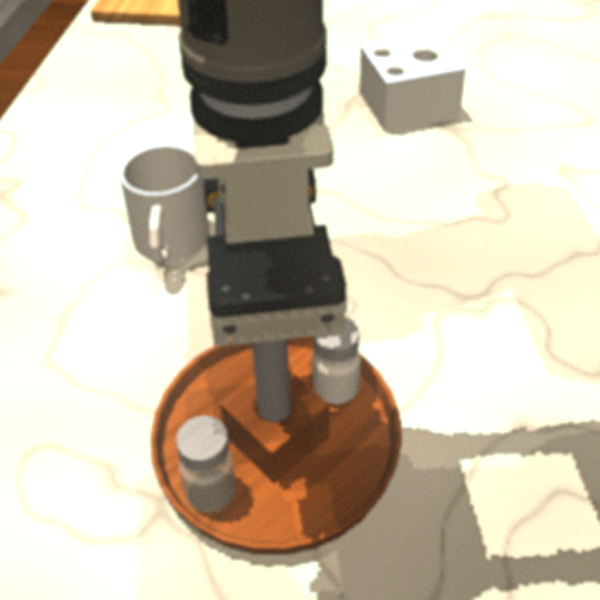

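The side view shows the post upright in the socket at (272,410) and both jars and the mug undisturbed. The knob is seated and being pushed down at about 11 N.

```bash
python3 -c "
from plant import bot
print(bot.close_job())"
```

```text
the job is handed in; nothing more can be done
None
```

I handed the job in at about 22.5 s: the post stands home and upright in the socket, the knob is clicked on and seated on the shoulder, and the gripper still holds it, pushing down at about 11 N; the jars and mug weren't touched, but while seating the post the wrist force peaked at about 44 N, with no sign in the depth data that the gripper's body touched anything.

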